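Wipe the offcuts from the carving board into the chip drawer and shut it

TASK

Take the red-handled scraper block from its cork mat, set it gently on the rear of the dark carving board behind the three wood offcuts and wipe them all off the open front edge into the chip drawer below, keeping the block pressed on the springy plate with a light, steady 5 to 15 N right to the front edge, where the plate dips, and not touching the offcuts with the fingers. Then lift the block away, push the drawer fully shut and leave the block standing upright on its cork mat; leave the jar, bottle and hand plane where they are.

Things in the scene. Friction and masses are not known exactly. Their poses are not given: they have to be found in the camera images.
- block: Scraper block standing upright: beech body 165 mm long (its y), 34 mm thick (its x), 36 mm high with a brass foot, loose, about 0.26 kg. On top a red handle 75 mm long (y), 20 mm thick (x), from 36 to 74 mm above the foot. Origin: centre of the underside; z up.
- mat: Cork mat lying fixed on the bench, 100 mm (its x) by 210 mm (its y), 4 mm thick; the block stands on it, its long axis along the mat's. Origin: centre of the underside.
- board: Carving board on the chip cabinet: 160 mm (x) by 234 mm (y). Its dark plate is hinged behind the rear edge and sprung: the front dips some mm when pressed. Origin: centre of the upper face, unpressed; x points away from the open front edge (x = -80 mm, by the robot, over the drawer). Side rails 22 mm wide, 10 mm high leave 190 mm between. Height differs: 84 to 108 mm over the bench.
- cabinet: Low wooden chip cabinet, fixed, 160 mm deep (x) by 234 mm wide (y), 62 mm high, under the board and square with it. Origin: centre of its underside, front to -x.
- drawer (a joint): How far the chip drawer is pulled out of the cabinet's front towards -x of the cabinet (m): 0 is fully shut, 0.12 the limit. It slides with about 2.5 N of friction and stays where it is left.
- drawer_in (a point): Centre of the chip drawer's inner floor, moving with it. Inside it measures 136 mm (x) by 196 mm (y), walls 35 mm high; axes as the cabinet's.
- drawer_front (a point): Middle of the outer face of the drawer's blue front panel, 2 mm below its top edge (the panel is 234 mm wide, 12 mm thick, from 5 to 55 mm above the bench); flat, with a thin brass plate, nothing to grip: it is pushed towards +x of the cabinet.
- chip_a: Loose plywood-coloured offcut 66 x 24 x 10 mm lying on the board. Origin: centre of the underside, x along its length.
- chip_b: Loose pale offcut 64 x 20 x 9 mm lying on the board. Origin: centre of the underside, x along its length.
- chip_c: Loose plywood-coloured stepped offcut 60 x 24 mm, 7 mm thick, 13 mm at the step, lying on the board. Origin: centre of the underside, x along its length.
- jar: Bystander: amber glue jar with black cap, 70 mm across, 85 mm high, standing on the side of the cabinet where the mat is not. Origin: centre of the underside.
- varnish: Bystander: amber varnish bottle 56 mm across, 130 mm high. Origin: centre of the underside.
- plane: Bystander: small hand plane 50 x 150 x 58 mm, beside the cabinet. Origin: centre of the underside, y along its length.
Not all that is in view belongs to the job. What is shaped like the chip_b but yellow is not meant. Of the things that look like the block, the smaller one is meant.

How it is judged:
On the way, in this order (a step that is already met when the one before it is completed fails the run):
1. the block is pressed onto the rear half of the board (over 3 N), all offcuts still on the board (contact force between block and board above 3 N and x of block in the frame of board above 0.01 m and z of each of chip_a, chip_b, chip_c in the frame of board above -0.004 m), for 0.1 s.
2. still pressed on the board (over 4.5 N), the block has been wiped to the front of the board, where the plate dips (contact force between block and board above 4.5 N and x of block in the frame of board between -0.09 and -0.05 m), for 0.1 s.
3. all three offcuts lie in the drawer and the block is lifted off the board (x of chip_a in the frame of drawer_in between -0.073 and 0.073 m and y of chip_a in the frame of drawer_in between -0.095 and 0.095 m and z of chip_a in the frame of drawer_in between -0.01 and 0.04 m and x of chip_b in the frame of drawer_in between -0.073 and 0.073 m and y of chip_b in the frame of drawer_in between -0.095 and 0.095 m and z of chip_b in the frame of drawer_in between -0.01 and 0.04 m and x of chip_c in the frame of drawer_in between -0.073 and 0.073 m and y of chip_c in the frame of drawer_in between -0.095 and 0.095 m and z of chip_c in the frame of drawer_in between -0.01 and 0.04 m and contact force between block and board below 0.1 N), for 0.3 s.
4. the drawer is fully shut, the offcuts inside (x of chip_a in the frame of drawer_in between -0.073 and 0.073 m and y of chip_a in the frame of drawer_in between -0.095 and 0.095 m and z of chip_a in the frame of drawer_in between -0.01 and 0.04 m and x of chip_b in the frame of drawer_in between -0.073 and 0.073 m and y of chip_b in the frame of drawer_in between -0.095 and 0.095 m and z of chip_b in the frame of drawer_in between -0.01 and 0.04 m and x of chip_c in the frame of drawer_in between -0.073 and 0.073 m and y of chip_c in the frame of drawer_in between -0.095 and 0.095 m and z of chip_c in the frame of drawer_in between -0.01 and 0.04 m and value of joint drawer below 0.004 m), for 0.2 s.
At the end, for the whole second after the job is handed in: All three offcuts lie in the chip drawer, the drawer is shut to within 4 mm, and the scraper block stands upright (within 0.08 rad), at rest, on the cork mat: its foot on the mat, its centre within 45 mm (mat's x) and 70 mm (mat's y) of the mat's centre (all of step 4 and angle between block's own z axis and vertical below 0.08 rad and linear speed of block below 0.02 m/s and x of block in the frame of mat between -0.045 and 0.045 m and y of block in the frame of mat between -0.07 and 0.07 m and z of block in the frame of mat between 0.001 and 0.008 m); the robot touches nothing.
It fails at once if the block is banged or leaned hard on the board (over 25 N) (contact force between block and board above 25 N).
It fails at once if the fingers touch an offcut (over 1 N) (contact force between the fingers and chip_a above 1 N or contact force between the fingers and chip_b above 1 N or contact force between the fingers and chip_c above 1 N).
It fails at once if the glue jar is shoved or knocked (moved more than 30 mm) (distance of jar from where it was at the start of the episode above 0.03 m).
It fails at once if the varnish bottle is shoved or knocked (moved more than 30 mm) (distance of varnish from where it was at the start of the episode above 0.03 m).
It fails at once if the hand plane is shoved or knocked (moved more than 30 mm) (distance of plane from where it was at the start of the episode above 0.03 m).
It also fails if it takes over 72 s, if anything falls off the work surface, if the arm or the gripper's body presses on something with over 40 N, if the wrist force passes 120 N, or if a joint passes its speed limit or range.

ROBOT

A 6-joint arm with a two-finger parallel gripper is mounted at the origin on the work surface. World frame = base frame: x ahead of the robot, y to its left, z up, the work surface at z = 0. Lengths are in m, angles in rad, forces in N, time in s.
With the tool pointing down it reaches from about 0.275 to 0.975 m from the base axis. Payload 8.4 kg.
Tool frame: the origin (TCP) lies between the finger pads; the fingertips stand nose_length ahead of it and the grasp point (between the pads) lies 11 mm behind it (nose_length is the distance from the TCP to the fingertips, in m); z points along the fingers, y is the line along which they close (so a half turn about z gives the same grasp; the last joint's range is limited). The gripper opens to 92 mm and grips with 3 to 60 N. Pads are 20 mm wide; open, the fingers measure 128 mm over their backs; the gripper's body (75 mm by 189 mm) begins 69 mm behind the grasp point.
Start: joints at [-1.168, 0.353, 1.633, -0, 1.155, -0.002], TCP at [0.246, -0.574, 0.223] pointing down, gripper open.
Joint ranges: [-2.63, 2.63], [-0.92, 2.1], [0.06, 2.66], [-1.3, 4.44], [0, 2.69], [-3.02, 3.02]. Speed limits (rad/s): [2.22, 2.22, 2.79, 3.14, 3.14, 3.14].

INTERFACE

Orientations are given as [roll, pitch, yaw] about the fixed x, y, z axes, in that order (R = Rz(yaw) Ry(pitch) Rx(roll)).
In Python, from plant import * gives the robot as it stands.
- The arm moves only by the shell command python3 -m handwheel 'ROWS' [FORCE]. ROWS is JSON, a list of rows, each an object of numbers: "hand": the closure, from -1 (fully open) to 1 (shut); "x", "y", "z": the shift along the tool's x, y, z each as a share of 500 mm, from -1 to 1; "spin": the turn about the tool's z as a share of pi rad, from -1 to 1. A call has 1 to 12 rows; each row is the pose to reach, as a shift and turn from the pose commanded when the call began, along the tool's axes at that moment, turning the shorter way round; what a row does not reach only later rows make up. A row lasts 1/10 s, in which the tool goes at most 50 mm and 8.59 degrees, less where a joint would pass 70% of its speed; a pose out of reach is approached as far as the arm can. A call with a number of a shift or a turn outside -1 to 1 is refused whole. A call with a gripper value outside its range is refused whole. The fingers move at their own pace and stop on an object; FORCE is the grip in N (left out, the last holds). Time passes only in rows, so rows that repeat a pose let the fingers close. It gives the time, the measured TCP pose, the force, the opening and the grip force at its end, in the units of the state.
- observe(): the state, without advancing time (a new reading comes with each control period).
- get_image(name): name is "scene" or "side" or "wrist"; returns the picture (384x512x3 uint8, red, green, blue); there is no depth.
- camera_model(name): a dict with "camera_matrix" (3x3 intrinsics, pixels), "k1" (the pictures are not rectified: a ray, as slopes to the right and down, at radius r is drawn at 1 + k1 r^2 times it, then the intrinsics apply), "R" (3x3) and "t" (3): a world point X has camera coordinates R X + t. Camera axes: x right, y down, z forward; pixel columns grow to the right and rows downward; lengths in m; the calibration is good to about 2 mm. A picture is of the moment at which its call begins: read the wrist's pose just before it. camera_model takes no time and is no camera call; for the wrist camera it gives the pose at the moment of the call.
- job_done(): hands the job in; it is judged then, once.
The state is a dict: "time": time; "q": joint angles; "qvel": joint speeds; "joint_efforts": joint torques, N m; "tool_pos": TCP position; "tcp_rot": TCP orientation; "contact_force": force on the tool from outside, world axes, zero at the start; "torque": the same for the moment, N m; "width": finger opening in m; "finger_force": force on a finger pad.
Only numpy, scipy, OpenCV 4.12 (cv2) and the standard library are available. Lean on these libraries where they do the work, as an engineer would, in place of code of your own. Each camera call takes 0.05 s, during which the arm holds its last target. There are 200 camera calls.

## Working session

There is one attempt and no reset: what is moved stays moved. The work goes in short steps, Python scripts to look and compute and a shell command to move; the robot and the scene stay as the last step left them, time stands still between calls to the robot, and variables do not carry over. Pictures are saved under pics/ and viewed, at most 10 in all, crops included, and the job is handed in when it is done.

```bash
mkdir -p pics; ls; python3 - <<'E'
from plant import *
import cv2,numpy as np
s=observe();print(s)
a=get_image("scene");b=get_image("side")
cv2.imwrite("pics/scene0.png",a[:,:,::-1]);cv2.imwrite("pics/side0.png",b[:,:,::-1])
for n in("scene","side","wrist"):print(n,camera_model(n))
E
```

```text
pics
{'time': 0.0, 'q': array([-1.16842649e+00,  3.53640325e-01,  1.63412631e+00, -8.57274241e-06,
        1.15520155e+00, -2.40432655e-03]), 'qvel': array([ 0.00092836,  0.00092073, -0.00023043,  0.00029276,  0.00122955,
       -0.00205563]), 'joint_efforts': array([-3.05905251e-04, -5.93834209e+01, -3.34216797e+01,  6.98615704e-02,
        2.29989644e-02, -1.09715763e-04]), 'tool_pos': array([ 0.24593762, -0.57405184,  0.22187192]), 'tcp_rot': array([-3.14021711e+00,  4.53099128e-06,  4.04777630e-01]), 'contact_force': array([-0.39284006,  0.09561162,  0.1537066 ]), 'torque': array([0.02633446, 0.02382494, 0.03623694]), 'finger_force': 0.0, 'width': 0.09178676977221165}
scene {'camera_matrix': array([[398.70992428,   0.        , 260.64165225],
       [  0.        , 398.70992428, 196.28655699],
       [  0.        ,   0.        ,   1.        ]]), 'k1': 0.0463892788048061, 'R': array([[ 0.42398431,  0.90554043, -0.01529139],
       [ 0.5736774 , -0.28159061, -0.76915601],
       [-0.70080778,  0.31733776, -0.63887808]]), 't': array([-0.16415997, -0.25022342,  1.54887008])}
side {'camera_matrix': array([[403.38054919,   0.        , 262.28171112],
       [  0.        , 403.38054919, 185.59023226],
       [  0.        ,   0.        ,   1.        ]]), 'k1': -0.03243654295006307, 'R': array([[-0.97785011, -0.2092817 , -0.00321533],
       [-0.13923417,  0.66187569, -0.73656936],
       [ 0.15627863, -0.71980674, -0.67635438]]), 't': array([0.49192541, 0.19288031, 1.0311422 ])}
wrist {'camera_matrix': array([[337.97452141,   0.        , 247.17187916],
       [  0.        , 337.97452141, 194.79784187],
       [  0.        ,   0.        ,   1.        ]]), 'k1': -0.054507732203862666, 'R': array([[ 0.39366928, -0.91925122, -0.00129758],
       [-0.87918723, -0.37692331,  0.29147665],
       [-0.26842935, -0.11360459, -0.95657706]]), 't': array([-0.6253049 , -0.03202506,  0.3927804 ])}
```

View pics/scene0.png

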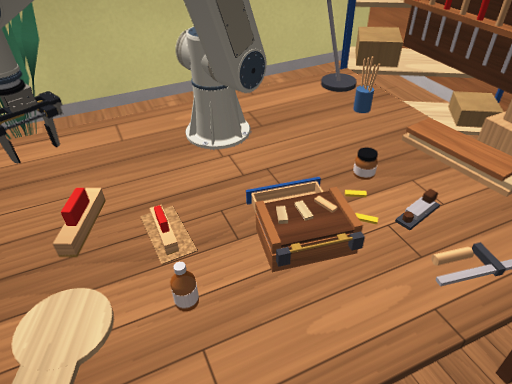

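View pics/side0.png

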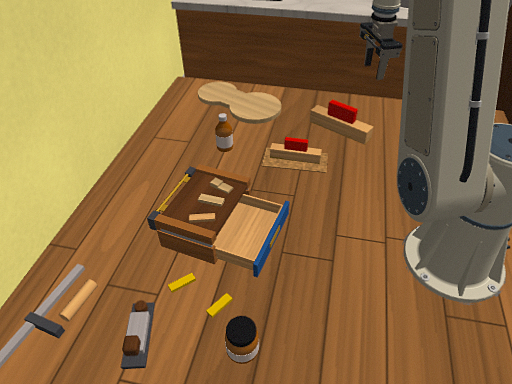

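Candidates for the block: the small red-handled one on the cork mat (scene px ~165,228; side ~296,150) and the large one without a mat (scene ~80,218; side ~341,120). I choose the small one on the mat. The yellow strips at scene (356,193) and (367,218) are decoys for chip_b. Next is a close crop to check.

```bash
cat > h.py <<'E'
import numpy as np,cv2
from plant import *
def ray(n,px,cm=None):
    c=cm or camera_model(n);K=c["camera_matrix"];p=np.array(px,float)
    d=(p-[K[0,2],K[1,2]])/K[0,0];u=d.copy()
    for _ in range(10):u=d/(1+c["k1"]*(u@u))
    R=c["R"];return -R.T@c["t"],R.T@np.array([u[0],u[1],1])
def onz(n,px,z,cm=None):
    o,v=ray(n,px,cm);return o+v*(z-o[2])/v[2]
def tri(p1,p2,n1="scene",n2="side"):
    o,v=ray(n1,p1);q,w=ray(n2,p2);s=np.linalg.lstsq(np.c_[v,-w],q-o,rcond=None)[0]
    a=o+v*s[0];b=q+w*s[1];return (a+b)/2,np.linalg.norm(a-b)
def proj(n,X,cm=None):
    c=cm or camera_model(n);p=c["R"]@X+c["t"];u=p[:2]/p[2];u=u*(1+c["k1"]*(u@u));K=c["camera_matrix"]
    return u*K[0,0]+[K[0,2],K[1,2]]
E
python3 - <<'E'
import cv2,numpy as np
a=cv2.imread("pics/scene0.png");b=cv2.imread("pics/side0.png")
A=cv2.resize(a[165:275,135:375],(792,363),interpolation=cv2.INTER_CUBIC)
cv2.imwrite("pics/c1.png",A)
B=cv2.resize(b[125:280,140:340],(774,600),interpolation=cv2.INTER_CUBIC)
cv2.imwrite("pics/c2.png",B)
E
```

```text
(no output)
```

View pics/c1.png

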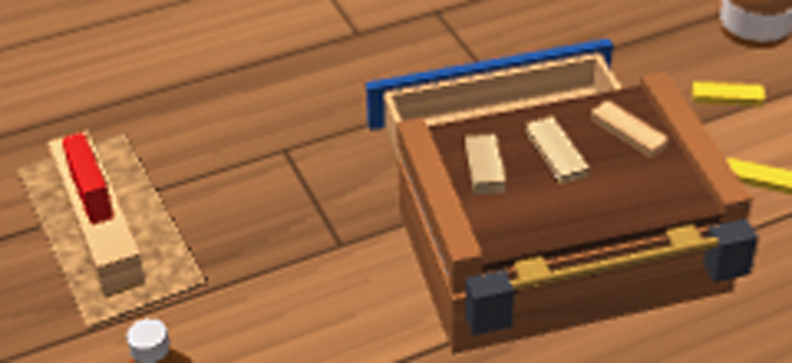

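View pics/c2.png

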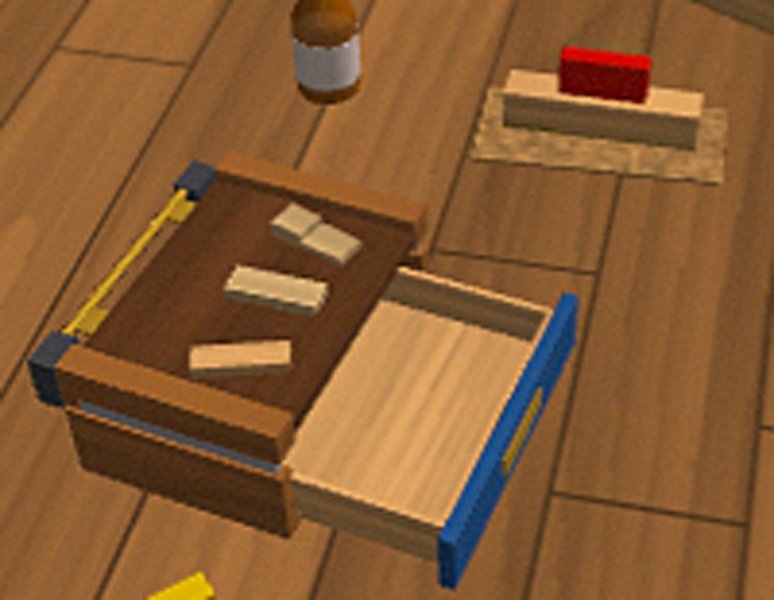

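The crop confirms the choice: small block, red handle at scene px ~(161,217), standing on cork. The hinge and gold bar are at the board's rear and the drawer is open at the front. Next I measure.

```bash
python3 - <<'E'
from h import *
np.set_printoptions(precision=4,suppress=True)
S=lambda x,y:(135+(x+.5)/3.3-.5,165+(y+.5)/3.3-.5)
D=lambda x,y:(140+(x+.5)/3.87-.5,125+(y+.5)/3.87-.5)
print("mat scene",[onz("scene",S(*p),.004)[:2] for p in[(20,172),(125,135),(207,283),(90,325)]])
print("mat side",[onz("side",D(*p),.004)[:2] for p in[(493,88),(727,108),(720,183),(474,158)]])
print("body scene",[onz("scene",S(*p),.04)[:2] for p in[(50,140),(97,268),(137,252)]])
print("body side",[onz("side",D(*p),.04)[:2] for p in[(508,70),(704,92),(699,118),(503,96)]])
print("handle side",[onz("side",D(*p),.078)[:2] for p in[(564,46),(651,55),(648,73),(561,65)]])
print("handle scene",[onz("scene",S(*p),.078)[:2] for p in[(64,138),(83,133),(110,183),(90,190)]])
for n,a,b in[("rail mat front outer",(399,124),(428,205)),("rail jar front outer",(672,73),(293,413)),("blue top mat",(368,84),(572,296)),("blue top jar",(612,41),(446,536)),("rail jar frontinner",(642,77),(0,0))]:
    if b[0]: print(n,tri(S(*a),D(*b)))
a=cv2.imread("pics/scene0.png");b=cv2.imread("pics/side0.png")
for n,i in(("scene",a),("side",b)):
    h=cv2.cvtColor(i,cv2.COLOR_BGR2HSV)
    m=((h[...,0]<5)|(h[...,0]>175))&(h[...,1]>200)&(h[...,2]>80)
    k,l,st,ce=cv2.connectedComponentsWithStats(m.astype(np.uint8))
    print(n,[(st[j][4],ce[j]) for j in range(1,k) if st[j][4]>30])
E
```

```text
mat scene [array([ 0.3616, -0.3761]), array([ 0.3536, -0.2788]), array([ 0.5619, -0.2684]), array([ 0.5639, -0.3646])]
mat side [array([ 0.5648, -0.3658]), array([ 0.3596, -0.3796]), array([ 0.356 , -0.2779]), array([ 0.5609, -0.2677])]
body scene [array([ 0.3743, -0.3455]), array([ 0.5424, -0.3474]), array([ 0.5393, -0.3145])]
body side [array([ 0.5479, -0.3468]), array([ 0.3801, -0.3504]), array([ 0.3805, -0.3142]), array([ 0.5449, -0.31  ])]
handle side [array([ 0.4992, -0.3387]), array([ 0.4266, -0.341 ]), array([ 0.4258, -0.3158]), array([ 0.4971, -0.312 ])]
handle scene [array([ 0.4235, -0.3379]), array([ 0.4242, -0.3222]), array([ 0.494 , -0.3179]), array([ 0.4949, -0.3343])]
rail mat front outer (array([ 0.5567, -0.0927,  0.1033]), np.float64(0.0001518420492785157))
rail jar front outer (array([0.5972, 0.1301, 0.112 ]), np.float64(0.01915233170959089))
blue top mat (array([ 0.4459, -0.0722,  0.056 ]), np.float64(0.003524224564010228))
blue top jar (array([0.4878, 0.1543, 0.0583]), np.float64(2.4119089497135774e-05))
scene [(np.int32(54), array([447.5185,   3.9259])), (np.int32(139), array([482.5683,   9.2086])), (np.int32(648), array([ 74.625, 206.554])), (np.int32(201), array([161.0498, 218.5871]))]
side [(np.int32(434), array([341.8986, 111.2788])), (np.int32(258), array([295.7829, 143.531 ]))]
```

```bash
python3 - <<'E'
from h import *
import plant
np.set_printoptions(precision=4,suppress=True)
print([k for k in dir(plant) if 'nose' in k.lower() or not k.startswith('_')])
S=lambda x,y:(135+(x+.5)/3.3-.5,165+(y+.5)/3.3-.5)
D=lambda x,y:(140+(x+.5)/3.87-.5,125+(y+.5)/3.87-.5)
for z in(.103,.11):
  print(z,"scene",[onz("scene",S(*p),z)[:2] for p in[(399,124),(453,262),(672,73),(748,200)]])
  print(z,"side",[onz("side",D(*p),z)[:2] for p in[(428,205),(230,152),(294,428)]])
print("chips",[onz("scene",S(*p),.103)[:2] for p in[(468,138),(503,182),(530,122),(586,172),(593,107),(664,148)]])
print("rearmost",[onz("side",D(*p),.103)[:2] for p in[(272,220),(295,204),(225,285),(190,350)]])
s=observe();c=camera_model("wrist");from scipy.spatial.transform import Rotation as Ro
T=Ro.from_euler("xyz",s["tcp_rot"]).as_matrix();o=-c["R"].T@c["t"]
print("cam in tool",T.T@(o-s["tool_pos"]),"\n",c["R"]@T)
print(proj("wrist",s["tool_pos"]))
E
```

```text
['IKError', 'camera_model', 'get_image', 'job_done', 'nose_length', 'observe']
0.103 scene [array([ 0.5565, -0.0925]), array([ 0.7122, -0.1209]), array([0.5976, 0.1413]), array([0.7515, 0.1064])]
0.103 side [array([ 0.5567, -0.0931]), array([ 0.7147, -0.1208]), array([0.5897, 0.1264])]
0.11 scene [array([ 0.564 , -0.0957]), array([ 0.7182, -0.1239]), array([0.6047, 0.1357]), array([0.757 , 0.1011])]
0.11 side [array([ 0.5548, -0.0854]), array([ 0.7112, -0.1128]), array([0.5874, 0.132 ])]
chips [array([ 0.5963, -0.0502]), array([ 0.6538, -0.0492]), array([0.6008, 0.0036]), array([0.6719, 0.0135]), array([0.6069, 0.0589]), array([0.6747, 0.0827])]
rearmost [array([ 0.6611, -0.0547]), array([ 0.6502, -0.0745]), array([0.6724, 0.0149]), array([0.6751, 0.077 ])]
cam in tool [ 0.0837  0.001  -0.1623] 
 [[-0.0002  1.      0.0001]
 [-0.9566 -0.0002 -0.2915]
 [-0.2915 -0.0001  0.9566]]
[245.249  256.3356]
```

```bash
python3 -m handwheel '[{"hand":-1,"x":0.98,"y":-0.61,"z":-0.28},{"hand":-1,"x":0.98,"y":-0.61,"z":-0.28},{"hand":-1,"x":0.98,"y":-0.61,"z":-0.28},{"hand":-1,"x":0.98,"y":-0.61,"z":-0.28},{"hand":-1,"x":0.98,"y":-0.61,"z":-0.28},{"hand":-1,"x":0.98,"y":-0.61,"z":-0.28},{"hand":-1,"x":0.98,"y":-0.61,"z":-0.28},{"hand":-1,"x":0.98,"y":-0.61,"z":-0.28},{"hand":-1,"x":0.98,"y":-0.61,"z":-0.28},{"hand":-1,"x":0.98,"y":-0.61,"z":-0.28},{"hand":-1,"x":0.98,"y":-0.61,"z":-0.28},{"hand":-1,"x":0.98,"y":-0.61,"z":-0.28}]'
python3 -m handwheel '[{"hand":-1},{"hand":-1},{"hand":-1},{"hand":-1}]'
python3 - <<'E'
from h import *
import json
c=camera_model("wrist");im=get_image("wrist")
cv2.imwrite("pics/w1.png",im[:,:,::-1]);json.dump({k:np.asarray(v).tolist() for k,v in c.items()},open("w1.json","w"))
print(nose_length,observe()["contact_force"],observe()["time"])
cv2.imwrite("pics/w1b.png",cv2.resize(im[:,:,::-1],(800,600),interpolation=cv2.INTER_CUBIC))
E
```

```text
0.008 [-0.2312658  -0.08819945  0.25449037] 0.15validation failed for argument at $[0]...
validation failed for argument at $[0]...
```

View pics/w1b.png

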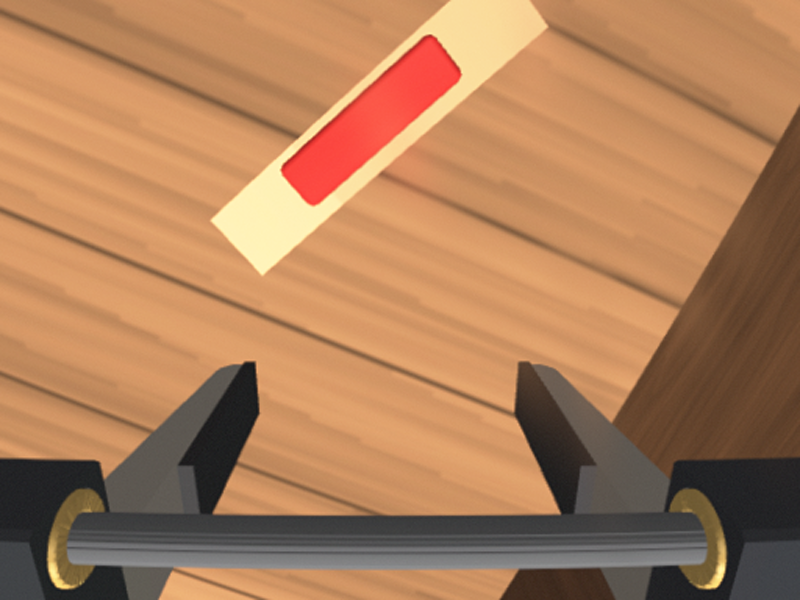

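The move was refused because the rows lacked keys, so the arm has not moved. The picture only shows the large decoy block at (370,120). I'll give every key this time.

```bash
python3 -m handwheel '[{"hand":-1,"x":0.98,"y":-0.61,"z":-0.28,"spin":0},{"hand":-1,"x":0.98,"y":-0.61,"z":-0.28,"spin":0},{"hand":-1,"x":0.98,"y":-0.61,"z":-0.28,"spin":0},{"hand":-1,"x":0.98,"y":-0.61,"z":-0.28,"spin":0},{"hand":-1,"x":0.98,"y":-0.61,"z":-0.28,"spin":0},{"hand":-1,"x":0.98,"y":-0.61,"z":-0.28,"spin":0},{"hand":-1,"x":0.98,"y":-0.61,"z":-0.28,"spin":0},{"hand":-1,"x":0.98,"y":-0.61,"z":-0.28,"spin":0},{"hand":-1,"x":0.98,"y":-0.61,"z":-0.28,"spin":0},{"hand":-1,"x":0.98,"y":-0.61,"z":-0.28,"spin":0},{"hand":-1,"x":0.98,"y":-0.61,"z":-0.28,"spin":0},{"hand":-1,"x":0.98,"y":-0.61,"z":-0.28,"spin":0}]' && 
python3 -m handwheel '[{"hand":-1,"x":0,"y":0,"z":0,"spin":0},{"hand":-1,"x":0,"y":0,"z":0,"spin":0},{"hand":-1,"x":0,"y":0,"z":0,"spin":0}]' && 
python3 - <<'E'
from h import *
import json
c=camera_model("wrist");im=get_image("wrist")
cv2.imwrite("pics/w2.png",im[:,:,::-1]);json.dump({k:np.asarray(v).tolist() for k,v in c.items()},open("w2.json","w"))
print(observe()["contact_force"],observe()["time"])
cv2.imwrite("pics/w2b.png",cv2.resize(im[:,:,::-1],(800,600),interpolation=cv2.INTER_CUBIC))
E
```

```text
time: 1.35
tool_pos: [0.5774, -0.0989, 0.3631]
tcp_rot: [3.142, -0.0, 0.405]
contact_force: [0.0, -0.2, -0.9]
width: 0.092
finger_force: 0.0
time: 1.65
tool_pos: [0.5755, -0.102, 0.3619]
tcp_rot: [-3.141, 0.001, 0.404]
contact_force: [-0.4, 0.3, 0.5]
width: 0.0916
finger_force: 0.0
[-0.2699822   0.45215933 -1.16303581] 1.7
```

View pics/w2b.png

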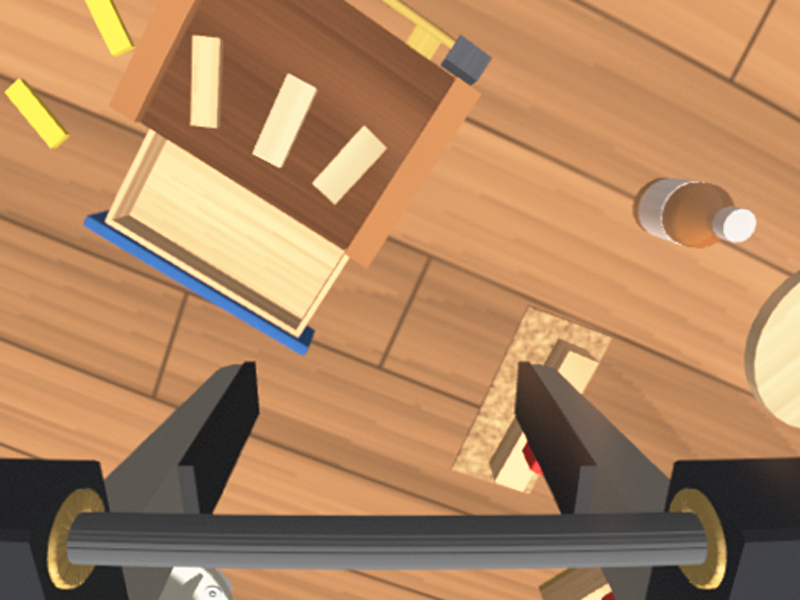

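```bash
python3 - <<'E'
from h import *
import json
np.set_printoptions(precision=4,suppress=True)
c={k:np.array(v) for k,v in json.load(open("w2.json")).items()};c["k1"]=float(c["k1"])
W=lambda p:((p[0]+.5)/1.5625-.5,(p[1]+.5)/1.5625-.5)
f=lambda z,*P:np.array([onz("wrist",W(p),z,c)[:2] for p in P])
r=f(.103,(112,105),(370,265),(480,97),(138,120),(345,250));print("rail fo jar, fo mat, ro mat, fi jar, fi mat\n",r)
print(np.linalg.norm(r[0]-r[1]),np.linalg.norm(r[2]-r[1]),np.linalg.norm(r[3]-r[4]))
d=r[0]-r[1];psi=np.arctan2(-d[0],d[1]);e=r[2]-r[1];print("psi",psi,np.arctan2(e[1],e[0]))
psi=(psi*2+np.arctan2(e[1],e[0]))/3
ux=np.array([np.cos(psi),np.sin(psi)]);uy=np.array([-ux[1],ux[0]])
C=(r[0]+r[1])/2+.08*ux;print("psi,C",psi,C)
for z,P in((.103,[(190,36),(220,36),(218,128),(191,126)]),(.102,[(290,73),(316,88),(282,167),(253,153)]),(.103,[(370,125),(386,148),(337,203),(313,183)])):
    q=f(z,*P)-C;print("chip",np.c_[q@ux,q@uy].round(3).tolist())
b=f(.057,(85,217),(306,353))-C;print("blue",np.c_[b@ux,b@uy].tolist())
m=f(.004,(530,307),(611,337),(452,468),(530,492));print("mat",m, m.mean(0))
print("block end",f(.04,(568,345),(600,357)))
E
```

```text
rail fo jar, fo mat, ro mat, fi jar, fi mat
 [[ 0.5987  0.135 ]
 [ 0.5604 -0.0948]
 [ 0.7122 -0.1209]
 [ 0.5958  0.113 ]
 [ 0.5639 -0.0714]]
0.232981042666082 0.15406092928709345 0.18715452640831645
psi -0.16539642965946183 -0.17019400502011514
psi,C -0.16699562144634628 [0.6584 0.0068]
chip [[-0.005, 0.087], [0.007, 0.068], [-0.052, 0.039], [-0.062, 0.057]]
chip [[0.012, 0.012], [0.013, -0.01], [-0.051, -0.017], [-0.054, 0.007]]
chip [[0.012, -0.058], [0.005, -0.078], [-0.052, -0.068], [-0.048, -0.044]]
blue [[-0.189963147971385, 0.1184731263316389], [-0.19491455586675352, -0.11518740300767036]]
mat [[ 0.5628 -0.27  ]
 [ 0.5673 -0.3654]
 [ 0.3563 -0.2783]
 [ 0.3619 -0.3769]] [ 0.4621 -0.3227]
block end [[ 0.549  -0.3094]
 [ 0.5504 -0.3456]]
```

The wrist view shows the rails, chips, drawer and mat clearly, and their sizes check out (233 and 187 mm). Now I hover over the block and check the handle.

```bash
python3 -m handwheel '[{"hand":-1,"x":-0.387,"y":0.328,"z":0.4,"spin":0.119},{"hand":-1,"x":-0.387,"y":0.328,"z":0.4,"spin":0.119},{"hand":-1,"x":-0.387,"y":0.328,"z":0.4,"spin":0.119},{"hand":-1,"x":-0.387,"y":0.328,"z":0.4,"spin":0.119},{"hand":-1,"x":-0.387,"y":0.328,"z":0.4,"spin":0.119},{"hand":-1,"x":-0.387,"y":0.328,"z":0.4,"spin":0.119},{"hand":-1,"x":-0.387,"y":0.328,"z":0.4,"spin":0.119},{"hand":-1,"x":-0.387,"y":0.328,"z":0.4,"spin":0.119},{"hand":-1,"x":-0.387,"y":0.328,"z":0.4,"spin":0.119},{"hand":-1,"x":-0.387,"y":0.328,"z":0.4,"spin":0.119}]' && 
python3 - <<'E'
from h import *
np.set_printoptions(precision=4,suppress=True)
c=camera_model("wrist");im=get_image("wrist");s=observe();print(s["tool_pos"],s["tcp_rot"])
cv2.imwrite("pics/w3.png",im[:,:,::-1])
h=cv2.cvtColor(im,cv2.COLOR_RGB2HSV);m=((h[...,0]<5)|(h[...,0]>175))&(h[...,1]>150)&(h[...,2]>80)
k,l,st,ce=cv2.connectedComponentsWithStats(m.astype(np.uint8));j=1+np.argmax(st[1:,4]);print(st[j])
bx=cv2.boxPoints(cv2.minAreaRect(np.argwhere(l==j)[:,::-1].astype(np.float32)))
q=np.array([onz("wrist",p,.078,c)[:2] for p in bx]);print(bx,q,q.mean(0),[np.linalg.norm(q[i]-q[i-1]) for i in range(4)])
E
```

```text
time: 2.7
tool_pos: [0.4636, -0.3281, 0.1636]
tcp_rot: [3.141, -0.001, 0.031]
contact_force: [0.3, 0.1, 0.2]
width: 0.0921
finger_force: 0.0
[ 0.4639 -0.3279  0.1637] [ 3.1406 -0.0015  0.0314]
[ 237  153   26   97 2279]
[[235.7696 248.7571]
 [238.2983 152.6657]
 [262.7287 153.3086]
 [260.2    249.4   ]] [[ 0.4265 -0.3207]
 [ 0.5046 -0.3209]
 [ 0.5047 -0.339 ]
 [ 0.4265 -0.3404]] [ 0.4656 -0.3302] [np.float64(0.019733472881756645), np.float64(0.07811193244930575), np.float64(0.018080837284512694), np.float64(0.07817391530762371)]
```

```bash
python3 -m handwheel '[{"hand":-1,"x":0.002,"y":0.004,"z":0.09,"spin":0.003},{"hand":-1,"x":0.002,"y":0.004,"z":0.15,"spin":0.003},{"hand":-1,"x":0.002,"y":0.004,"z":0.19,"spin":0.003},{"hand":-1,"x":0.002,"y":0.004,"z":0.219,"spin":0.003},{"hand":-1,"x":0.002,"y":0.004,"z":0.219,"spin":0.003},{"hand":-1,"x":0.002,"y":0.004,"z":0.219,"spin":0.003}]' 50 && python3 -m handwheel '[{"hand":1,"x":0,"y":0,"z":0,"spin":0},{"hand":1,"x":0,"y":0,"z":0,"spin":0},{"hand":1,"x":0,"y":0,"z":0,"spin":0},{"hand":1,"x":0,"y":0,"z":0,"spin":0},{"hand":1,"x":0,"y":0,"z":0,"spin":0},{"hand":1,"x":0,"y":0,"z":0,"spin":0},{"hand":1,"x":0,"y":0,"z":0,"spin":0},{"hand":1,"x":0,"y":0,"z":0,"spin":0}]' 50
```

```text
time: 3.35
tool_pos: [0.465, -0.3301, 0.0539]
tcp_rot: [3.141, -0.001, 0.022]
contact_force: [-0.5, -0.3, 0.1]
width: 0.0919
finger_force: 0.0
time: 4.15
tool_pos: [0.4642, -0.3301, 0.053]
tcp_rot: [-3.142, 0.0, 0.021]
contact_force: [-0.4, -0.1, -0.6]
width: 0.0299
finger_force: 0.0
```

```bash
python3 -m handwheel '[{"hand":1,"x":0,"y":0,"z":0,"spin":0},{"hand":1,"x":0,"y":0,"z":0,"spin":0},{"hand":1,"x":0,"y":0,"z":0,"spin":0},{"hand":1,"x":0,"y":0,"z":0,"spin":0},{"hand":1,"x":0,"y":0,"z":-0.03,"spin":0},{"hand":1,"x":0,"y":0,"z":-0.1,"spin":0},{"hand":1,"x":0,"y":0,"z":-0.2,"spin":0},{"hand":1,"x":0,"y":0,"z":-0.29,"spin":0},{"hand":1,"x":0,"y":0,"z":-0.32,"spin":0},{"hand":1,"x":0,"y":0,"z":-0.32,"spin":0},{"hand":1,"x":0,"y":0,"z":-0.32,"spin":0}]' 50
```

```text
time: 5.25
tool_pos: [0.4637, -0.3297, 0.2129]
tcp_rot: [-3.141, 0.0, 0.022]
contact_force: [0.5, 0.5, -3.2]
width: 0.0199
finger_force: 49.9
```

```bash
python3 -m handwheel '[{"hand":1,"x":0.51,"y":-0.649,"z":0,"spin":-0.439},{"hand":1,"x":0.51,"y":-0.649,"z":0,"spin":-0.439},{"hand":1,"x":0.51,"y":-0.649,"z":0,"spin":-0.439},{"hand":1,"x":0.51,"y":-0.649,"z":0,"spin":-0.439},{"hand":1,"x":0.51,"y":-0.649,"z":0,"spin":-0.439},{"hand":1,"x":0.51,"y":-0.649,"z":0,"spin":-0.439},{"hand":1,"x":0.51,"y":-0.649,"z":0,"spin":-0.439},{"hand":1,"x":0.51,"y":-0.649,"z":0,"spin":-0.439},{"hand":1,"x":0.51,"y":-0.649,"z":0,"spin":-0.439},{"hand":1,"x":0.51,"y":-0.649,"z":0,"spin":-0.439},{"hand":1,"x":0.51,"y":-0.649,"z":0,"spin":-0.439},{"hand":1,"x":0.51,"y":-0.649,"z":0,"spin":-0.439}]' 50 &&  python3 -m handwheel '[{"hand":1,"x":0,"y":0,"z":0.08,"spin":0},{"hand":1,"x":0,"y":0,"z":0.08,"spin":0},{"hand":1,"x":0,"y":0,"z":0.08,"spin":0},{"hand":1,"x":0,"y":0,"z":0.08,"spin":0}]' 50 && python3 - <<'E'
from h import *
s=observe();print(s["tool_pos"],s["tcp_rot"],s["contact_force"])
a=get_image("scene")[:,:,::-1];w=get_image("side")[:,:,::-1]
A=cv2.resize(a[140:270,235:375],(431,400),interpolation=cv2.INTER_CUBIC)
B=cv2.resize(w[130:285,140:300],(413,400),interpolation=cv2.INTER_CUBIC)[:,:369]
cv2.imwrite("pics/c4.png",np.hstack([A,B]))
E
```

```text
time: 6.45
tool_pos: [0.711, -0.0014, 0.212]
tcp_rot: [-3.139, 0.001, 1.397]
contact_force: [-0.6, -0.0, -4.1]
width: 0.0199
finger_force: 49.9
time: 6.85
tool_pos: [0.7127, -0.0008, 0.1747]
tcp_rot: [3.14, -0.0, 1.399]
contact_force: [0.2, -0.9, -2.8]
width: 0.0198
finger_force: 49.9
[ 0.71271101 -0.00083115  0.17468379] [ 3.14005678e+00 -2.12075582e-04  1.39917795e+00] [ 0.23306878 -0.91943372 -2.76130119]
```

View pics/c4.png

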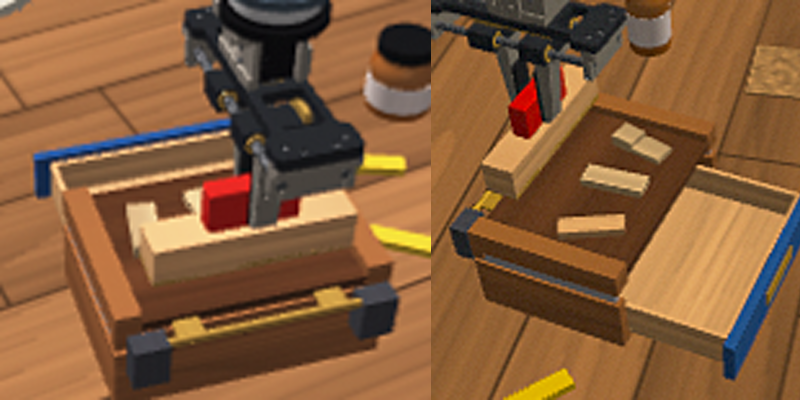

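The block is level, parallel to the rear edge, between the rails and behind the chips. A quick numeric check of its ends comes next: bottom rear corners at crop px (153,283) and (357,245).

```bash
python3 - <<'E'
from h import *
C=np.array([.657,.0075]);psi=-.17
ux=np.array([np.cos(psi),np.sin(psi)]);uy=np.array([-ux[1],ux[0]])
for z,P in((.1247,[(153,283),(357,245)]),(.1607,[(153,250),(357,212)])):
  for p in P:
    q=onz("scene",(235+(p[0]+.5)/3.079-.5,140+(p[1]+.5)/3.077-.5),z)[:2]-C;print(z,q@ux,q@uy)
for z,P in((.1247,[(512,197)]),(.1607,[(514,172),(484,158)])):
  for p in P:
    q=onz("side",(140+(p[0]-431+.5)/2.58-.5,130+(p[1]+.5)/2.58-.5),z)[:2]-C;print("side",z,q@ux,q@uy)
E
```

```text
0.1247 0.06548432427038325 -0.08335274402111005
0.1247 0.06981695990255109 0.08488155493940176
0.1607 0.0664258208831918 -0.08450445479393277
0.1607 0.06964530978500427 0.07996168486933106
side 0.1247 0.049674558267846766 0.07778364352985102
side 0.1607 0.041387250181768295 0.07710480107920517
side 0.1607 0.07826032694080887 0.07106098819343909
```

```bash
python3 -m handwheel '[{"hand":1,"x":0.004,"y":0,"z":0.02,"spin":0},{"hand":1,"x":0.004,"y":0,"z":0.036,"spin":0},{"hand":1,"x":0.004,"y":0,"z":0.044,"spin":0},{"hand":1,"x":0.004,"y":0,"z":0.048,"spin":0},{"hand":1,"x":0.004,"y":0,"z":0.048,"spin":0},{"hand":1,"x":0.004,"y":0,"z":0.048,"spin":0}]' 50; python3 -m handwheel '[{"hand":1,"x":0,"y":0,"z":0.003,"spin":0},{"hand":1,"x":0,"y":0,"z":0.003,"spin":0}]';python3 -m handwheel '[{"hand":1,"x":0,"y":0,"z":0.003,"spin":0},{"hand":1,"x":0,"y":0,"z":0.003,"spin":0}]'
```

```text
time: 7.55
tool_pos: [0.7126, 0.0018, 0.1492]
tcp_rot: [3.141, 0.0, 1.401]
contact_force: [-0.4, 0.4, -3.1]
width: 0.0195
finger_force: 49.9
time: 7.75
tool_pos: [0.7125, 0.0018, 0.1476]
tcp_rot: [3.141, -0.0, 1.401]
contact_force: [0.4, -0.7, -3.1]
width: 0.0197
finger_force: 49.9
time: 7.95
tool_pos: [0.7124, 0.0018, 0.1459]
tcp_rot: [-3.141, 0.0, 1.401]
contact_force: [0.6, -0.3, -2.9]
width: 0.0197
finger_force: 49.9
```

```bash
python3 -m handwheel '[{"hand":1,"x":0,"y":0,"z":0.002,"spin":0},{"hand":1,"x":0,"y":0,"z":0.002,"spin":0}]' |grep -E "force|pos"; python3 -m handwheel '[{"hand":1,"x":0,"y":0,"z":0.002,"spin":0},{"hand":1,"x":0,"y":0,"z":0.002,"spin":0}]'|grep -E "force|pos"; python3 -m handwheel '[{"hand":1,"x":0,"y":0,"z":0.002,"spin":0},{"hand":1,"x":0,"y":0,"z":0.002,"spin":0}]'|grep -E "force|pos"
```

```text
tool_pos: [0.7124, 0.0018, 0.145]
contact_force: [0.8, 0.6, -2.4]
finger_force: 49.9
tool_pos: [0.7124, 0.0018, 0.144]
contact_force: [-0.7, 0.3, -3.6]
finger_force: 49.9
tool_pos: [0.7124, 0.0018, 0.1429]
contact_force: [-0.5, -0.3, -3.8]
finger_force: 49.9
```

```bash
python3 -m handwheel '[{"hand":1,"x":0,"y":0,"z":0.001,"spin":0},{"hand":1,"x":0,"y":0,"z":0.001,"spin":0}]' |grep -E "force|pos"; python3 -m handwheel '[{"hand":1,"x":0,"y":0,"z":0.001,"spin":0},{"hand":1,"x":0,"y":0,"z":0.001,"spin":0}]'|grep -E "force|pos"; python3 -m handwheel '[{"hand":1,"x":0,"y":0,"z":0.001,"spin":0},{"hand":1,"x":0,"y":0,"z":0.001,"spin":0}]'|grep -E "force|pos"
```

```text
tool_pos: [0.7125, 0.0018, 0.1425]
contact_force: [0.4, 0.2, -3.3]
finger_force: 49.9
tool_pos: [0.7126, 0.0018, 0.1422]
contact_force: [0.2, -0.5, -2.3]
finger_force: 49.9
tool_pos: [0.7126, 0.0018, 0.1421]
contact_force: [-1.1, 0.3, 2.1]
finger_force: 49.9
```

```bash
python3 -m handwheel '[{"hand":1,"x":0,"y":0,"z":0.001,"spin":0},{"hand":1,"x":0,"y":0,"z":0.001,"spin":0}]' |grep -E "force|pos"; python3 -m handwheel '[{"hand":1,"x":0,"y":0,"z":0.001,"spin":0},{"hand":1,"x":0,"y":0,"z":0.001,"spin":0}]'|grep -E "force|pos"
```

```text
tool_pos: [0.7126, 0.0018, 0.1419]
contact_force: [-2.6, -0.5, 5.5]
finger_force: 49.9
tool_pos: [0.7126, 0.0018, 0.1418]
contact_force: [-4.6, -0.5, 7.8]
finger_force: 49.9
```

```bash
python3 -m handwheel '[{"hand":1,"x":0,"y":-0.004,"z":0,"spin":0},{"hand":1,"x":0,"y":-0.008,"z":0,"spin":0},{"hand":1,"x":0,"y":-0.012,"z":0,"spin":0},{"hand":1,"x":0,"y":-0.016,"z":0,"spin":0}]' |grep -E "e: \[|pos|rot"; python3 -m handwheel '[{"hand":1,"x":0,"y":-0.004,"z":0.000,"spin":0},{"hand":1,"x":0,"y":-0.008,"z":0.000,"spin":0},{"hand":1,"x":0,"y":-0.012,"z":0.001,"spin":0}]'|grep -E "e: \[|pos|rot"
```

```text
tool_pos: [0.7062, 0.0031, 0.1417]
tcp_rot: [3.138, -0.0, 1.401]
contact_force: [4.3, -0.3, 5.7]
tool_pos: [0.7006, 0.004, 0.1415]
tcp_rot: [3.137, -0.001, 1.401]
contact_force: [6.2, -1.0, 7.7]
```

```bash
python3 -m handwheel '[{"hand":1,"x":0,"y":-0.004,"z":0,"spin":0},{"hand":1,"x":0,"y":-0.008,"z":0,"spin":0},{"hand":1,"x":0,"y":-0.012,"z":0.0005,"spin":0},{"hand":1,"x":0,"y":-0.016,"z":0.001,"spin":0}]' |grep -E "e: \[|pos"; python3 -m handwheel '[{"hand":1,"x":0,"y":-0.004,"z":0.000,"spin":0},{"hand":1,"x":0,"y":-0.008,"z":0.0005,"spin":0},{"hand":1,"x":0,"y":-0.012,"z":0.001,"spin":0}]'|grep -E "e: \[|pos|rot"
```

```text
tool_pos: [0.693, 0.0054, 0.1411]
contact_force: [5.0, -1.4, 7.2]
tool_pos: [0.6874, 0.0064, 0.1408]
tcp_rot: [3.136, -0.001, 1.401]
contact_force: [6.1, -1.3, 8.8]
```

```bash
python3 -m handwheel '[{"hand":1,"x":0,"y":-0.004,"z":0,"spin":0},{"hand":1,"x":0,"y":-0.008,"z":0,"spin":0},{"hand":1,"x":0,"y":-0.012,"z":0.0005,"spin":0},{"hand":1,"x":0,"y":-0.016,"z":0.001,"spin":0}]' |grep -E "e: \[|pos"; python3 -m handwheel '[{"hand":1,"x":0,"y":-0.004,"z":0.000,"spin":0},{"hand":1,"x":0,"y":-0.008,"z":0.0005,"spin":0},{"hand":1,"x":0,"y":-0.012,"z":0.001,"spin":0},{"hand":1,"x":0,"y":-0.016,"z":0.0015,"spin":0}]'|grep -E "e: \[|pos|rot"
```

```text
tool_pos: [0.6796, 0.0078, 0.1404]
contact_force: [6.6, -1.4, 8.2]
tool_pos: [0.672, 0.0091, 0.1398]
tcp_rot: [3.135, -0.001, 1.401]
contact_force: [6.3, -1.2, 7.6]
```

```bash
python3 -m handwheel '[{"hand":1,"x":0,"y":-0.004,"z":0,"spin":0},{"hand":1,"x":0,"y":-0.008,"z":0.0005,"spin":0},{"hand":1,"x":0,"y":-0.012,"z":0.001,"spin":0},{"hand":1,"x":0,"y":-0.016,"z":0.0015,"spin":0}]' |grep -E "e: \[|pos"; python3 -m handwheel '[{"hand":1,"x":0,"y":-0.004,"z":0.000,"spin":0},{"hand":1,"x":0,"y":-0.008,"z":0.0005,"spin":0},{"hand":1,"x":0,"y":-0.012,"z":0.001,"spin":0},{"hand":1,"x":0,"y":-0.016,"z":0.0015,"spin":0}]'|grep -E "e: \[|pos|rot"
```

```text
tool_pos: [0.6642, 0.0105, 0.1391]
contact_force: [5.2, -1.7, 8.6]
tool_pos: [0.6564, 0.0118, 0.1384]
tcp_rot: [3.135, -0.001, 1.401]
contact_force: [5.8, -1.1, 9.3]
```

```bash
python3 -m handwheel '[{"hand":1,"x":0,"y":-0.004,"z":0,"spin":0},{"hand":1,"x":0,"y":-0.008,"z":0.0003,"spin":0},{"hand":1,"x":0,"y":-0.012,"z":0.0006,"spin":0},{"hand":1,"x":0,"y":-0.016,"z":0.001,"spin":0}]' |grep -E "e: \[|pos"; python3 -m handwheel '[{"hand":1,"x":0,"y":-0.004,"z":0.000,"spin":0},{"hand":1,"x":0,"y":-0.008,"z":0.0005,"spin":0},{"hand":1,"x":0,"y":-0.012,"z":0.001,"spin":0},{"hand":1,"x":0,"y":-0.016,"z":0.0015,"spin":0}]'|grep -E "e: \[|pos|rot"
```

```text
tool_pos: [0.6484, 0.0132, 0.1378]
contact_force: [6.5, -0.6, 8.9]
tool_pos: [0.6404, 0.0145, 0.137]
tcp_rot: [3.135, -0.001, 1.401]
contact_force: [6.7, -0.6, 8.9]
```

```bash
python3 -m handwheel '[{"hand":1,"x":0,"y":-0.004,"z":0,"spin":0},{"hand":1,"x":0,"y":-0.008,"z":0.0005,"spin":0},{"hand":1,"x":0,"y":-0.012,"z":0.001,"spin":0},{"hand":1,"x":0,"y":-0.016,"z":0.0015,"spin":0}]' |grep -E "e: \[|pos"; python3 -m handwheel '[{"hand":1,"x":0,"y":-0.004,"z":0.0003,"spin":0},{"hand":1,"x":0,"y":-0.008,"z":0.0006,"spin":0},{"hand":1,"x":0,"y":-0.012,"z":0.001,"spin":0},{"hand":1,"x":0,"y":-0.016,"z":0.0015,"spin":0}]'|grep -E "e: \[|pos|rot"
```

```text
tool_pos: [0.6325, 0.0159, 0.1362]
contact_force: [6.0, -0.5, 7.7]
tool_pos: [0.6246, 0.0173, 0.1354]
tcp_rot: [3.135, -0.001, 1.401]
contact_force: [6.1, -1.1, 9.7]
```

```bash
python3 -m handwheel '[{"hand":1,"x":0,"y":-0.004,"z":0,"spin":0},{"hand":1,"x":0,"y":-0.008,"z":0.0005,"spin":0},{"hand":1,"x":0,"y":-0.012,"z":0.001,"spin":0},{"hand":1,"x":0,"y":-0.016,"z":0.0015,"spin":0}]' |grep -E "e: \[|pos"; python3 -m handwheel '[{"hand":1,"x":0,"y":-0.004,"z":0.0003,"spin":0},{"hand":1,"x":0,"y":-0.008,"z":0.0006,"spin":0},{"hand":1,"x":0,"y":-0.012,"z":0.001,"spin":0},{"hand":1,"x":0,"y":-0.016,"z":0.0015,"spin":0}]'|grep -E "e: \[|pos|rot"
```

```text
tool_pos: [0.6166, 0.0187, 0.1345]
contact_force: [5.2, -1.3, 8.9]
tool_pos: [0.6087, 0.02, 0.1338]
tcp_rot: [3.136, -0.001, 1.401]
contact_force: [5.1, -1.3, 9.8]
```

```bash
python3 -m handwheel '[{"hand":1,"x":0,"y":-0.004,"z":0,"spin":0},{"hand":1,"x":0,"y":-0.008,"z":0.0004,"spin":0},{"hand":1,"x":0,"y":-0.012,"z":0.0008,"spin":0},{"hand":1,"x":0,"y":-0.016,"z":0.0012,"spin":0}]' |grep -E "e: \[|pos"; python3 -m handwheel '[{"hand":1,"x":0,"y":-0.003,"z":0.0003,"spin":0},{"hand":1,"x":0,"y":-0.006,"z":0.0006,"spin":0},{"hand":1,"x":0,"y":-0.009,"z":0.001,"spin":0},{"hand":1,"x":0,"y":-0.012,"z":0.001,"spin":0}]'|grep -E "e: \[|pos|rot"
```

```text
tool_pos: [0.6006, 0.0214, 0.1331]
contact_force: [5.8, -0.8, 8.0]
tool_pos: [0.5946, 0.0224, 0.1325]
tcp_rot: [3.136, -0.001, 1.401]
contact_force: [4.8, 0.1, 8.4]
```

```bash
python3 -m handwheel '[{"hand":1,"x":0,"y":-0.004,"z":0,"spin":0},{"hand":1,"x":0,"y":-0.008,"z":0.0004,"spin":0},{"hand":1,"x":0,"y":-0.012,"z":0.0008,"spin":0},{"hand":1,"x":0,"y":-0.016,"z":0.001,"spin":0},{"hand":1,"x":0,"y":-0.02,"z":0.001,"spin":0},{"hand":1,"x":0,"y":-0.02,"z":0.001,"spin":0},{"hand":1,"x":0,"y":-0.02,"z":0.001,"spin":0}]' |grep -E "e: \[|pos|rot|time"; python3 - <<'E'
from h import *
a=get_image("scene")[:,:,::-1];w=get_image("side")[:,:,::-1]
A=cv2.resize(a[140:270,235:375],(431,400),interpolation=cv2.INTER_CUBIC)
B=cv2.resize(w[130:285,140:300],(413,400),interpolation=cv2.INTER_CUBIC)[:,:369]
cv2.imwrite("pics/c5.png",np.hstack([A,B]))
E
```

```text
time: 16.45
tool_pos: [0.5842, 0.0242, 0.1317]
tcp_rot: [3.138, -0.001, 1.401]
contact_force: [3.4, -0.6, 8.1]
```

View pics/c5.png

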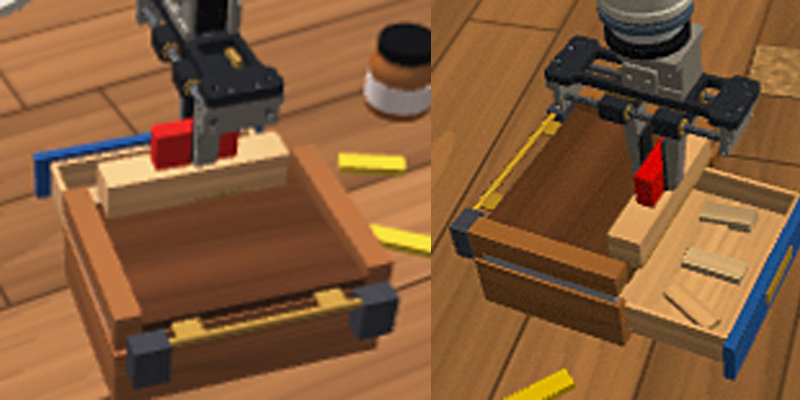

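All three offcuts lie in the drawer (crop px (728,215), (713,263), (690,305)), and the board is clear. Now I lift and carry the block back.

```bash
python3 -m handwheel '[{"hand":1,"x":0,"y":0,"z":-0.01,"spin":0},{"hand":1,"x":0,"y":0,"z":-0.03,"spin":0},{"hand":1,"x":0,"y":0,"z":-0.1,"spin":0},{"hand":1,"x":0,"y":0,"z":-0.18,"spin":0},{"hand":1,"x":0,"y":0,"z":-0.2,"spin":0},{"hand":1,"x":0,"y":0,"z":-0.2,"spin":0},{"hand":1,"x":0,"y":0,"z":-0.2,"spin":0}]' |grep -E "e: \[|pos|rot|time";python3 -m handwheel '[{"hand":1,"x":-0.731,"y":-0.12,"z":0,"spin":0.436},{"hand":1,"x":-0.731,"y":-0.12,"z":0,"spin":0.436},{"hand":1,"x":-0.731,"y":-0.12,"z":0,"spin":0.436},{"hand":1,"x":-0.731,"y":-0.12,"z":0,"spin":0.436},{"hand":1,"x":-0.731,"y":-0.12,"z":0,"spin":0.436},{"hand":1,"x":-0.731,"y":-0.12,"z":0,"spin":0.436},{"hand":1,"x":-0.731,"y":-0.12,"z":0,"spin":0.436},{"hand":1,"x":-0.731,"y":-0.12,"z":0,"spin":0.436},{"hand":1,"x":-0.731,"y":-0.12,"z":0,"spin":0.436},{"hand":1,"x":-0.731,"y":-0.12,"z":0,"spin":0.436},{"hand":1,"x":-0.731,"y":-0.12,"z":0,"spin":0.436},{"hand":1,"x":-0.731,"y":-0.12,"z":0,"spin":0.436}]'
```

```text
time: 17.25
tool_pos: [0.581, 0.0241, 0.2287]
tcp_rot: [-3.139, 0.001, 1.401]
contact_force: [1.1, 1.1, -2.6]
time: 18.45
tool_pos: [0.4612, -0.3251, 0.2296]
tcp_rot: [-3.141, 0.001, 0.035]
contact_force: [-0.3, 0.7, -2.5]
width: 0.0197
finger_force: 49.9
```

Down to about 6 mm above (TCP 0.060), then small steps.

```bash
python3 -m handwheel '[{"hand":1,"x":0.002,"y":0,"z":0.09,"spin":0},{"hand":1,"x":0.002,"y":0,"z":0.18,"spin":0},{"hand":1,"x":0.002,"y":0,"z":0.26,"spin":0},{"hand":1,"x":0.002,"y":0,"z":0.31,"spin":0},{"hand":1,"x":0.002,"y":0,"z":0.33,"spin":0},{"hand":1,"x":0.002,"y":0,"z":0.34,"spin":0},{"hand":1,"x":0.002,"y":0,"z":0.34,"spin":0},{"hand":1,"x":0.002,"y":0,"z":0.34,"spin":0}]' |grep -E "e: \[|pos|rot|time"
python3 -m handwheel '[{"hand":1,"x":0,"y":0,"z":0.003,"spin":0},{"hand":1,"x":0,"y":0,"z":0.006,"spin":0},{"hand":1,"x":0,"y":0,"z":0.006,"spin":0}]' |grep -E "e: \[|pos|rot|time"
python3 -m handwheel '[{"hand":1,"x":0,"y":0,"z":0.002,"spin":0},{"hand":1,"x":0,"y":0,"z":0.003,"spin":0},{"hand":1,"x":0,"y":0,"z":0.003,"spin":0}]' |grep -E "e: \[|pos|rot|time"
```

```text
time: 19.25
tool_pos: [0.4634, -0.3264, 0.0618]
tcp_rot: [3.14, -0.002, 0.032]
contact_force: [0.1, 0.3, -3.1]
time: 19.55
tool_pos: [0.4625, -0.326, 0.0578]
tcp_rot: [3.141, -0.0, 0.031]
contact_force: [0.6, -0.1, -3.5]
time: 19.85
tool_pos: [0.4624, -0.3259, 0.0559]
tcp_rot: [-3.142, 0.0, 0.031]
contact_force: [-0.2, -0.5, -3.6]
```

```bash
python3 -m handwheel '[{"hand":1,"x":0,"y":0,"z":0.002,"spin":0},{"hand":1,"x":0,"y":0,"z":0.002,"spin":0}]' |grep -E "e: \[|pos|rot|time"
python3 -m handwheel '[{"hand":1,"x":0,"y":0,"z":0.001,"spin":0},{"hand":1,"x":0,"y":0,"z":0.002,"spin":0},{"hand":1,"x":0,"y":0,"z":0.002,"spin":0}]' |grep -E "e: \[|pos|rot|time"
```

```text
time: 20.05
tool_pos: [0.4623, -0.3258, 0.0548]
tcp_rot: [-3.141, 0.0, 0.031]
contact_force: [1.5, -0.2, -3.7]
time: 20.35
tool_pos: [0.4624, -0.3259, 0.0539]
tcp_rot: [-3.142, 0.0, 0.031]
contact_force: [-0.0, 0.9, -3.9]
```

```bash
python3 -m handwheel '[{"hand":1,"x":0,"y":0,"z":0.001,"spin":0},{"hand":1,"x":0,"y":0,"z":0.001,"spin":0}]' |grep -E "e: \[|pos|rot|time"
python3 -m handwheel '[{"hand":1,"x":0,"y":0,"z":0.001,"spin":0},{"hand":1,"x":0,"y":0,"z":0.001,"spin":0}]' |grep -E "e: \[|pos|rot|time"
```

```text
time: 20.55
tool_pos: [0.4624, -0.3259, 0.0534]
tcp_rot: [-3.142, 0.0, 0.031]
contact_force: [-0.6, -1.1, -2.4]
time: 20.75
tool_pos: [0.4625, -0.3259, 0.0531]
tcp_rot: [3.141, -0.0, 0.031]
contact_force: [-0.1, -0.4, -2.3]
```

```bash
python3 -m handwheel '[{"hand":1,"x":0,"y":0,"z":0.001,"spin":0},{"hand":1,"x":0,"y":0,"z":0.001,"spin":0},{"hand":1,"x":0,"y":0,"z":0.001,"spin":0}]' |grep -E "e: \[|pos|rot|time"
python3 -m handwheel '[{"hand":-1,"x":0,"y":0,"z":0,"spin":0},{"hand":-1,"x":0,"y":0,"z":0,"spin":0},{"hand":-1,"x":0,"y":0,"z":0,"spin":0},{"hand":-1,"x":0,"y":0,"z":0,"spin":0},{"hand":-1,"x":0,"y":0,"z":0,"spin":0},{"hand":-1,"x":0,"y":0,"z":0,"spin":0},{"hand":-1,"x":0,"y":0,"z":0,"spin":0},{"hand":-1,"x":0,"y":0,"z":0,"spin":0},{"hand":-1,"x":0,"y":0,"z":-0.02,"spin":0},{"hand":-1,"x":0,"y":0,"z":-0.1,"spin":0},{"hand":-1,"x":0,"y":0,"z":-0.19,"spin":0},{"hand":-1,"x":0,"y":0,"z":-0.28,"spin":0}]'
```

```text
time: 21.05
tool_pos: [0.4625, -0.3259, 0.053]
tcp_rot: [3.141, -0.0, 0.031]
contact_force: [-1.7, 1.6, 4.8]
time: 22.25
tool_pos: [0.4621, -0.3257, 0.1946]
tcp_rot: [-3.141, 0.0, 0.031]
contact_force: [0.2, -0.9, -0.9]
width: 0.0916
finger_force: 0.0
```

```bash
python3 -m handwheel '[{"hand":1,"x":-0.061,"y":-0.75,"z":0,"spin":0.064},{"hand":1,"x":-0.061,"y":-0.75,"z":0,"spin":0.064},{"hand":1,"x":-0.061,"y":-0.75,"z":0,"spin":0.064},{"hand":1,"x":-0.061,"y":-0.75,"z":0,"spin":0.064},{"hand":1,"x":-0.061,"y":-0.75,"z":0,"spin":0.064},{"hand":1,"x":-0.061,"y":-0.75,"z":0,"spin":0.064},{"hand":1,"x":-0.061,"y":-0.75,"z":0,"spin":0.064},{"hand":1,"x":-0.061,"y":-0.75,"z":0,"spin":0.064},{"hand":1,"x":-0.061,"y":-0.75,"z":0,"spin":0.064},{"hand":1,"x":-0.061,"y":-0.75,"z":0,"spin":0.064},{"hand":1,"x":-0.061,"y":-0.75,"z":0,"spin":0.064}]' 20; python3 - <<'E'
from h import *
s=observe();print(s["tool_pos"],s["tcp_rot"],s["time"])
a=get_image("scene")[:,:,::-1];w=get_image("side")[:,:,::-1]
A=cv2.resize(a[140:280,130:375],(431,246),interpolation=cv2.INTER_CUBIC)
B=cv2.resize(w[110:310,140:340],(369,369),interpolation=cv2.INTER_CUBIC)
A=cv2.copyMakeBorder(A,0,123,0,0,cv2.BORDER_CONSTANT)
cv2.imwrite("pics/c6.png",np.hstack([A,B]))
E
```

```text
time: 23.35
tool_pos: [0.4205, 0.0473, 0.1928]
tcp_rot: [3.141, -0.0, -0.171]
contact_force: [0.1, -0.7, 0.4]
width: 0.006
finger_force: 0.0
[0.42052269 0.04732347 0.19280383] [ 3.14148543e+00 -4.91455907e-04 -1.70525366e-01] 23.35
```

View pics/c6.png

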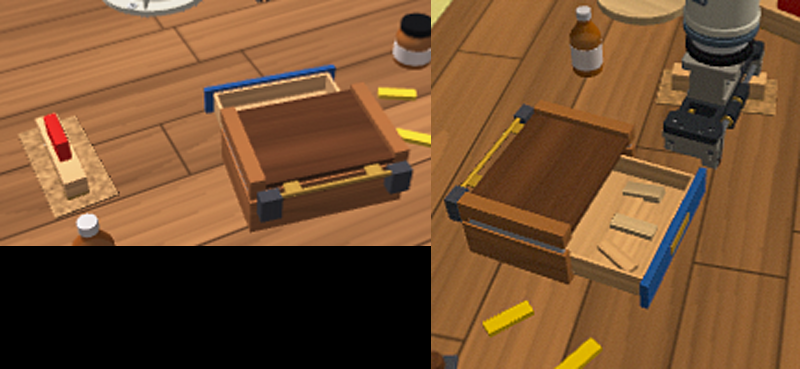

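The block stands upright on the mat and the offcuts are in the drawer. Next: descend in front of the panel and push.

```bash
python3 -m handwheel '[{"hand":1,"x":0,"y":0,"z":0.09,"spin":0},{"hand":1,"x":0,"y":0,"z":0.18,"spin":0},{"hand":1,"x":0,"y":0,"z":0.26,"spin":0},{"hand":1,"x":0,"y":0,"z":0.306,"spin":0},{"hand":1,"x":0.02,"y":0,"z":0.306,"spin":0},{"hand":1,"x":0.04,"y":0,"z":0.306,"spin":0},{"hand":1,"x":0.055,"y":0,"z":0.306,"spin":0},{"hand":1,"x":0.065,"y":0,"z":0.306,"spin":0}]' |grep -E "e: \[|pos|rot|time"
python3 -m handwheel '[{"hand":1,"x":0.01,"y":0,"z":0,"spin":0},{"hand":1,"x":0.02,"y":0,"z":0,"spin":0},{"hand":1,"x":0.03,"y":0,"z":0,"spin":0},{"hand":1,"x":0.04,"y":0,"z":0,"spin":0},{"hand":1,"x":0.05,"y":0,"z":0,"spin":0},{"hand":1,"x":0.06,"y":0,"z":0,"spin":0},{"hand":1,"x":0.07,"y":0,"z":0,"spin":0},{"hand":1,"x":0.08,"y":0,"z":0,"spin":0}]' |grep -E "e: \[|pos|rot|time"
```

```text
time: 24.25
tool_pos: [0.454, 0.0422, 0.0408]
tcp_rot: [-3.141, -0.002, -0.171]
contact_force: [-2.1, 0.5, 2.3]
time: 25.05
tool_pos: [0.4922, 0.0357, 0.0395]
tcp_rot: [3.142, 0.0, -0.17]
contact_force: [-2.9, 0.9, 1.8]
```

```bash
python3 -m handwheel '[{"hand":1,"x":0.01,"y":0,"z":0,"spin":0},{"hand":1,"x":0.02,"y":0,"z":0,"spin":0},{"hand":1,"x":0.03,"y":0,"z":0,"spin":0},{"hand":1,"x":0.04,"y":0,"z":0,"spin":0},{"hand":1,"x":0.05,"y":0,"z":0,"spin":0},{"hand":1,"x":0.06,"y":0,"z":0,"spin":0},{"hand":1,"x":0.07,"y":0,"z":0,"spin":0},{"hand":1,"x":0.08,"y":0,"z":0,"spin":0},{"hand":1,"x":0.09,"y":0,"z":0,"spin":0},{"hand":1,"x":0.1,"y":0,"z":0,"spin":0},{"hand":1,"x":0.105,"y":0,"z":0,"spin":0},{"hand":1,"x":0.11,"y":0,"z":0,"spin":0}]' |grep -E "e: \[|pos|time"
python3 -m handwheel '[{"hand":1,"x":0.003,"y":0,"z":0,"spin":0},{"hand":1,"x":0.006,"y":0,"z":0,"spin":0},{"hand":1,"x":0.008,"y":0,"z":0,"spin":0}]' |grep -E "e: \[|pos|time"
python3 -m handwheel '[{"hand":1,"x":0.002,"y":0,"z":0,"spin":0},{"hand":1,"x":0.004,"y":0,"z":0,"spin":0},{"hand":1,"x":0.006,"y":0,"z":0,"spin":0}]' |grep -E "e: \[|pos|time"
```

```text
time: 26.25
tool_pos: [0.5462, 0.0264, 0.0394]
contact_force: [-3.4, -0.5, 0.9]
time: 26.55
tool_pos: [0.5499, 0.0257, 0.0395]
contact_force: [-3.0, -1.3, 1.2]
time: 26.85
tool_pos: [0.5529, 0.0252, 0.0395]
contact_force: [-2.1, -1.2, 0.4]
```

```bash
python3 -m handwheel '[{"hand":1,"x":0.002,"y":0,"z":0,"spin":0},{"hand":1,"x":0.004,"y":0,"z":0,"spin":0},{"hand":1,"x":0.006,"y":0,"z":0,"spin":0}]' |grep -E "e: \[|pos|time"
python3 -m handwheel '[{"hand":1,"x":0.002,"y":0,"z":0,"spin":0},{"hand":1,"x":0.004,"y":0,"z":0,"spin":0}]' |grep -E "e: \[|pos|time"
python3 -m handwheel '[{"hand":1,"x":0.002,"y":0,"z":0,"spin":0},{"hand":1,"x":0.002,"y":0,"z":0,"spin":0}]' |grep -E "e: \[|pos|time"
```

```text
time: 27.15
tool_pos: [0.5539, 0.025, 0.0394]
contact_force: [-11.7, 3.3, 8.9]
time: 27.35
tool_pos: [0.5539, 0.0249, 0.0392]
contact_force: [-17.3, 4.1, 13.3]
time: 27.55
tool_pos: [0.5539, 0.0249, 0.039]
contact_force: [-18.8, 5.5, 14.9]
```

The push has stopped at a firm end. I back off, retreat and check.

```bash
python3 -m handwheel '[{"hand":1,"x":-0.04,"y":0,"z":0,"spin":0},{"hand":1,"x":-0.1,"y":0,"z":0,"spin":0},{"hand":1,"x":-0.16,"y":0,"z":-0.05,"spin":0},{"hand":1,"x":-0.2,"y":0,"z":-0.15,"spin":0},{"hand":1,"x":-0.2,"y":0.1,"z":-0.25,"spin":0},{"hand":1,"x":-0.2,"y":0.15,"z":-0.35,"spin":0},{"hand":1,"x":-0.2,"y":0.15,"z":-0.4,"spin":0},{"hand":1,"x":-0.2,"y":0.15,"z":-0.4,"spin":0},{"hand":1,"x":-0.2,"y":0.15,"z":-0.4,"spin":0}]' |grep -E "e: \[|pos|time"
python3 - <<'E'
from h import *
a=get_image("scene")[:,:,::-1];w=get_image("side")[:,:,::-1]
A=cv2.resize(a[140:290,130:375],(431,264),interpolation=cv2.INTER_CUBIC)
B=cv2.resize(w[110:310,140:340],(369,369),interpolation=cv2.INTER_CUBIC)
A=cv2.copyMakeBorder(A,0,105,0,0,cv2.BORDER_CONSTANT)
cv2.imwrite("pics/c7.png",np.hstack([A,B]))
E
```

```text
time: 28.45
tool_pos: [0.449, -0.0331, 0.2409]
contact_force: [0.5, 0.1, -0.5]
```

View pics/c7.png

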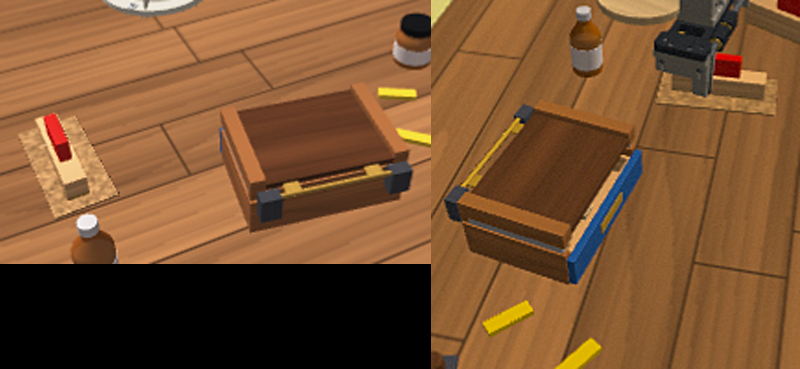

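```bash
python3 - <<'E'
from h import *
C=np.array([.657,.0075]);psi=-.17
ux=np.array([np.cos(psi),np.sin(psi)]);uy=np.array([-ux[1],ux[0]])
c=camera_model("wrist");im=get_image("wrist");cs=camera_model("side");si=get_image("side")
o=-c["R"].T@c["t"];print("cam board",(o[:2]-C)@ux,(o[:2]-C)@uy,o[2])
def prof(n,img,cm,z,y,xs):
    r=[]
    for x in xs:
        q=C+x*ux+y*uy;p=proj(n,np.array([q[0],q[1],z]),cm)
        r.append(img[int(round(p[1])),int(round(p[0]))] if 0<=p[0]<511 and 0<=p[1]<383 else np.zeros(3))
    return np.array(r).astype(int)
xs=np.arange(-.12,-.06,.0005)
def blue(r):return (r[:,2]>r[:,0]+30)
for y in(-.1,-.07,-.03,.03,.07,.1):
  for n,i,m in(("wrist",im,c),("side",si,cs)):
    b=xs[blue(prof(n,i,m,.055,y,xs))];print(y,n,"blue",b.min() if len(b) else None,b.max() if len(b) else None)
for y in(-.106,.106):
    r=prof("wrist",im,c,.102,y,xs);d=np.abs(np.diff(r.sum(1)));k=np.argsort(d)[-3:];print("rail",y,xs[k].round(4),d[k], r[::10].tolist())
E
```

```text
cam board -0.1157232865822441 -0.0751199718826328 0.40073446104691335
-0.1 wrist blue -0.09499999999999997 -0.08299999999999996
-0.1 side blue -0.09699999999999998 -0.08249999999999996
-0.07 wrist blue -0.09549999999999997 -0.08299999999999996
-0.07 side blue -0.10949999999999999 -0.07999999999999996
-0.03 wrist blue -0.09349999999999997 -0.08299999999999996
-0.03 side blue -0.11149999999999999 -0.08149999999999996
0.03 wrist blue -0.09349999999999997 -0.08199999999999996
0.03 side blue -0.10949999999999999 -0.08149999999999996
0.07 wrist blue -0.09499999999999997 -0.08249999999999996
0.07 side blue -0.11099999999999999 -0.08099999999999996
0.1 wrist blue -0.09449999999999997 -0.08149999999999996
0.1 side blue -0.10899999999999999 -0.08199999999999996
rail -0.106 [-0.086 -0.084 -0.082] [92 92 95] [[224, 163, 111], [216, 155, 106], [212, 152, 103], [207, 148, 100], [194, 141, 95], [86, 146, 224], [83, 141, 219], [233, 158, 98], [238, 167, 107], [238, 168, 108], [238, 167, 106], [238, 166, 106]]
rail 0.106 [-0.0815 -0.115  -0.083 ] [ 62  84 130] [[194, 140, 96], [155, 111, 76], [238, 180, 121], [242, 182, 124], [240, 182, 123], [240, 183, 123], [238, 179, 120], [235, 176, 117], [234, 160, 103], [235, 164, 105], [236, 164, 106], [236, 164, 104]]
```

The panel's inner face is flush with the rail fronts (both at −0.082), and its 12 mm thickness puts the outer face where a shut drawer should be, so the drawer is shut. The block stands upright on the mat and the arm is clear.

```bash
python3 -c "
from plant import *
print(job_done())"
```

```text
the job is handed in; nothing more can be done
None
```

The job is handed in: all three offcuts were wiped into the chip drawer, the drawer measures shut, and the block stands upright on its cork mat; the hand-in printed no verdict.

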